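Load the shaker's free bay and bar it

ROBOT

A 6-joint arm with a two-finger parallel gripper is mounted at the origin on the work surface. World frame = base frame: x ahead of the robot, y to its left, z up, the work surface at z = 0. Lengths are in m, angles in degrees, forces in N, time in s.
With the tool pointing down it reaches from about 0.375 to 0.9 m from the base axis. Payload 3.1 kg.
Tool frame: the origin (TCP) lies on the centre line of the jaws, within the pads' length; the fingertips stand 22 mm ahead of it and the grasp point (between the pads) lies 3 mm ahead of it; y points along the fingers, z is the direction in which the jaws open and shut, and the axes are right-handed (so a half turn about y gives the same grasp; the last joint's range is limited). The gripper opens to 87 mm and grips with 3 to 60 N. Pads are 19 mm wide; open, the fingers measure 117 mm over their backs; the gripper's body (75 mm by 190 mm) begins 51 mm behind the grasp point.
Start: joints at [-82.477, 30.224, 82.088, -0, 67.689, -10.227], TCP at [0.191, -0.595, 0.222] pointing down, gripper open.
Joint ranges: [-176.69, 176.69], [-43.24, 126.21], [12.49, 139.97], [-82, 262], [0, 151.66], [-163.58, 163.58]. Speed limits (degrees/s): [159.86, 159.86, 180, 180, 180, 180].

INTERFACE

Orientations are given as a 3x3 rotation matrix whose columns are the frame's x, y, z axes.
In Python, from rig import bot gives the robot as it stands.
- The arm moves only by the tool jog_arm, never from a script. Its argument "motion" is one flat list of numbers, 6 for each row, row after row: the shift along the tool's x, y, z in mm, then the turn, a rotation vector about the tool's x, y, z in degrees. A call has 1 to 20 rows; each row is the pose to reach, as a shift and turn from the pose commanded when the call began, along the tool's axes at that moment; what a row does not reach only later rows make up. A row lasts 1/8 s, in which the tool goes at most 62.5 mm and 10.7 degrees, less where a joint would pass 70% of its speed; a pose out of reach is approached as far as the arm can. A call with a gripper value outside its range is refused whole. "gripper" is the opening, from 0 (shut) to 1 (fully open), set as the call begins (left out, the last holds). The fingers move at their own pace and stop on an object; the grip force is fixed at half the most. Time passes only in rows, so rows that repeat a pose let the fingers close. It gives the time, the measured TCP pose, the force and the opening at its end, in the units of the state.
- bot.read_state(): the state, without advancing time (a new reading comes with each control period).
- bot.capture(name): name is "scene" or "top" or "wrist"; returns (picture, depth): 400x640x3 uint8, red, green, blue; 400x640 float32, m along the optical axis (not along the pixel's ray), 0 where there is no reading.
- bot.get_calibration(name): a dict with "mtx" (3x3 intrinsics, pixels), "pose" (4x4, takes a point from camera to world coordinates); the wrist camera has in their place "hand_eye" (4x4, takes a point from camera to tool coordinates, whose origin is the TCP and whose axes are the tool frame's). Camera axes: x right, y up, looking along -z (the intrinsics and any distortion apply to the point x, -y, -z); pixel columns grow to the right and rows downward; lengths in m; the calibration is good to about 2 mm. A picture is of the moment at which its call begins: read the wrist's pose just before it. get_calibration takes no time and is no camera call.
- bot.hand_in(): hands the job in, once; it reports no verdict.
The state is a dict: "time_s": time; "joint_positions": joint angles; "qvel": joint speeds; "tau": joint torques, N m; "position": TCP position; "tcp_rot": TCP orientation; "force": force on the tool from outside, world axes, zero at the start; "moment": the same for the moment, N m; "opening": opening from 0.0 (shut) to 1.0 (fully open).
Only numpy, scipy, OpenCV 4.12 (cv2) and the standard library are available. Lean on these libraries where they do the work, as an engineer would, in place of code of your own. Each camera call takes 0.05 s, during which the arm holds its last target.

TASK

One of the three bays of the shaker deck is empty. Slide the waiting steel sample box along the deck, without lifting or tipping it, fully home into the empty bay, then lower the spare retaining bar over the two pins at that bay's mouth until it rests flush, and let go. Leave the loaded boxes, their bars and the small tin where they are.

Things in the scene. Friction and masses are not known exactly. Their poses are not given: they have to be found in the camera images.
- rack: grey shaker deck fixed on the bench, its top 30 mm up, 510 mm wide (y). x points away from the robot into three bays at the back, y to the left. Origin at bench height on the line of the bays' pins, mid-width; deck from x -210 to +125 mm, clear for sliding in front of the bays. Dark steel dividers between bays: 40 mm wide, 20 mm high, from pointed noses at x -35 to a 40 mm high backstop
- bay0 (a point): centre of a box's underside when it stands fully home, against the backstop, in the left bay (at rack y +150 mm; it may be taken): on the deck's top, 65 mm behind the pins. The bay is 110 mm wide between its dividers, open to the front; axes as the rack's
- seat0 (a point): centre of a bar's underside when it rests flush over the left bay's two pins: at the dividers' tops, 20 mm above the deck. The pins stand on the dividers 64 mm to either side (y), 8 mm thick, tapered, 16 mm high. A box that is home has its front face 20 mm behind this point; axes as the rack's
- bay1 (a point): centre of a box's underside when it stands fully home, against the backstop, in the middle bay (at rack y 0; it may be taken): on the deck's top, 65 mm behind the pins. The bay is 110 mm wide between its dividers, open to the front; axes as the rack's
- seat1 (a point): centre of a bar's underside when it rests flush over the middle bay's two pins: at the dividers' tops, 20 mm above the deck. The pins stand on the dividers 64 mm to either side (y), 8 mm thick, tapered, 16 mm high. A box that is home has its front face 20 mm behind this point; axes as the rack's
- bay2 (a point): centre of a box's underside when it stands fully home, against the backstop, in the right bay (at rack y -150 mm; it may be taken): on the deck's top, 65 mm behind the pins. The bay is 110 mm wide between its dividers, open to the front; axes as the rack's
- seat2 (a point): centre of a bar's underside when it rests flush over the right bay's two pins: at the dividers' tops, 20 mm above the deck. The pins stand on the dividers 64 mm to either side (y), 8 mm thick, tapered, 16 mm high. A box that is home has its front face 20 mm behind this point; axes as the rack's
- box: the waiting box: lidded stainless steel sample box, 104 mm wide (its y) x 90 mm deep (its x) x 46 mm high, plain upright sides, about 0.4 to 0.85 kg; origin at the centre of its underside. It stands on the front of the deck, outside the bays, turned up to about 20 degrees from square; front and back are alike
- box_a: one of the two boxes already loaded in bays, the same as the waiting one
- box_b: the other box already loaded, the same
- bar: spare retaining bar, lying on the bench left or right of the deck, grip up: flat steel plate 146 (its y) x 32 (x) x 8 mm thick, a 10.5 mm hole through it 64 mm either side of the middle, and on its middle a black grip block 20 (x) by 24 mm (y), top 44 mm above the bar's underside; 0.2 kg, same turned half round; origin at the centre of its underside
- bar_a: the bar already in place over the pins in front of box_a, the same as the spare bar
- bar_b: the bar already in place in front of box_b, the same
- tin: small aluminium moisture tin, 36 mm across, 20 mm high, at a front corner of the deck; origin at the centre of its underside
There are look-alikes about, which are no part of the job. Leave any orange look-alike of the box alone. Leave any pink look-alike of the bar alone.

How it is judged:
By the outcome, as a careful person would: the job done as asked, in the order asked, and still so for the second after the job is handed in, with the robot touching nothing.
It also fails if it takes over 72 s, if anything falls off the work surface, if the arm or the gripper's body presses on something with over 40 N, if the wrist force passes 120 N, or if a joint passes its speed limit or range.

## Working session

There is one attempt and no reset: what is moved stays moved. The work goes in short steps, Python scripts to look and compute and a tool call to move; the robot and the scene stay as the last step left them, time stands still between calls to the robot, and variables do not carry over. Pictures are saved under pics/ and viewed, and the job is handed in when it is done.

Besides the shell and the picture viewer there is one more tool, called after "Call:" as name(argument=value, ...), one argument or row to a line, values as JSON. jog_arm: Moves the arm, as the interface text tells. Its arguments: {"type":"object","properties":{"motion":{"type":"array","items":{"type":"number"}},"gripper":{"type":"number"}},"required":["motion"]}

```bash
ls; mkdir -p pics; python3 - <<'E'
from rig import bot
import cv2,numpy as np
print(bot.read_state())
for n in ["scene","top"]:
    im,d=bot.capture(n); np.savez(f"pics/{n}.npz",im=im,d=d); cv2.imwrite(f"pics/{n}1.png",im[:,:,::-1]); print(n,bot.get_calibration(n))
print(bot.get_calibration("wrist"))
E
```

```text
pics
{'time_s': 0.0, 'joint_positions': array([-8.24769964e+01,  3.02793087e+01,  8.21565809e+01, -7.59314604e-04,
        6.76887861e+01, -1.02270556e+01]), 'qvel': array([-0.04779127,  0.07551915,  0.02260206, -0.07350626, -0.0669093 ,
        0.01355346]), 'tau': array([-1.22640788e-03, -4.40045822e+01, -1.76595390e+01,  6.31626975e-02,
        5.81901788e-02, -1.58884841e-04]), 'position': array([ 0.19047007, -0.59449897,  0.22146688]), 'tcp_rot': array([[-9.52394003e-01, -2.97045868e-04,  3.04869768e-01],
       [-3.04869683e-01,  2.15566366e-03, -9.52391637e-01],
       [-3.74292679e-04, -9.99997632e-01, -2.14360142e-03]]), 'force': array([-0.3381252 ,  0.67530158, -0.13473146]), 'moment': array([0.03151156, 0.00097132, 0.03683055]), 'opening': 1.0004889006248787}
scene {'mtx': array([[407.25809297,   0.        , 319.91492961],
       [  0.        , 407.25809297, 201.55976065],
       [  0.        ,   0.        ,   1.        ]]), 'pose': array([[-0.68288731, -0.51067234,  0.52237791,  1.12112841],
       [ 0.730481  , -0.46960987,  0.49584683,  0.57699898],
       [-0.00790144,
[... 341 characters left out ...]
      [-0.99922391, -0.02896767,  0.02669161,  0.01854256],
       [ 0.0248584 ,  0.06189869,  0.99777283,  1.17520296],
       [ 0.        ,  0.        ,  0.        ,  1.        ]])}
{'mtx': array([[332.19436396,   0.        , 322.39204678],
       [  0.        , 332.19436396, 200.15304349],
       [  0.        ,   0.        ,   1.        ]]), 'hand_eye': array([[ 7.94738271e-04, -9.62341222e-01, -2.71843230e-01,
        -7.34862258e-02],
       [ 5.52927901e-04,  2.71843697e-01, -9.62341259e-01,
        -1.62797723e-01],
       [ 9.99999531e-01,  6.14499722e-04,  7.48149901e-04,
         8.53098998e-04],
       [ 0.00000000e+00,  0.00000000e+00,  0.00000000e+00,
         1.00000000e+00]])}
```

View pics/scene1.png

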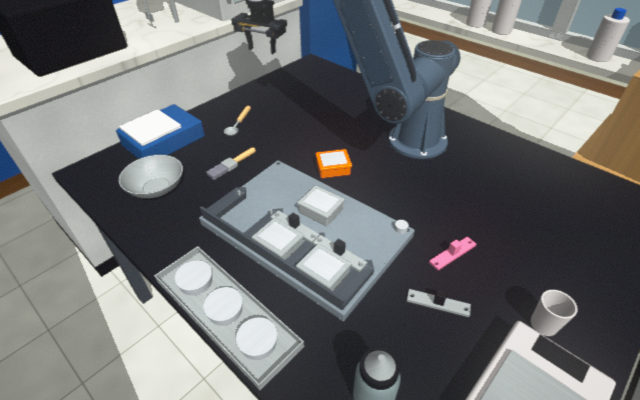

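View pics/top1.png

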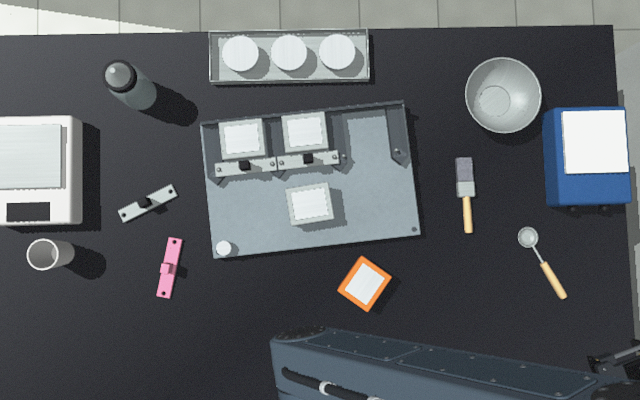

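The candidates in the top image:
- **Box:** the steel one at (310,205), or the orange look-alike at (364,284). The steel one fits, since it stands on the deck.
- **Bar:** the steel one at (147,203), or the pink look-alike at (170,267). The steel one with the black grip fits.
- **Empty bay:** the right one (bay2), around (368,135).

I'll confirm these in enlarged crops.

```bash
python3 - <<'E'
import cv2,numpy as np
im=np.load("pics/top.npz")["im"][:,:,::-1]
cv2.imwrite("pics/c1.png",cv2.resize(im[90:270,190:430],None,fx=3.3,fy=3.3,interpolation=cv2.INTER_CUBIC))
cv2.imwrite("pics/c2.png",cv2.resize(im[170:240,105:195],None,fx=8,fy=8,interpolation=cv2.INTER_CUBIC))
E
```

```text
(no output)
```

View pics/c1.png

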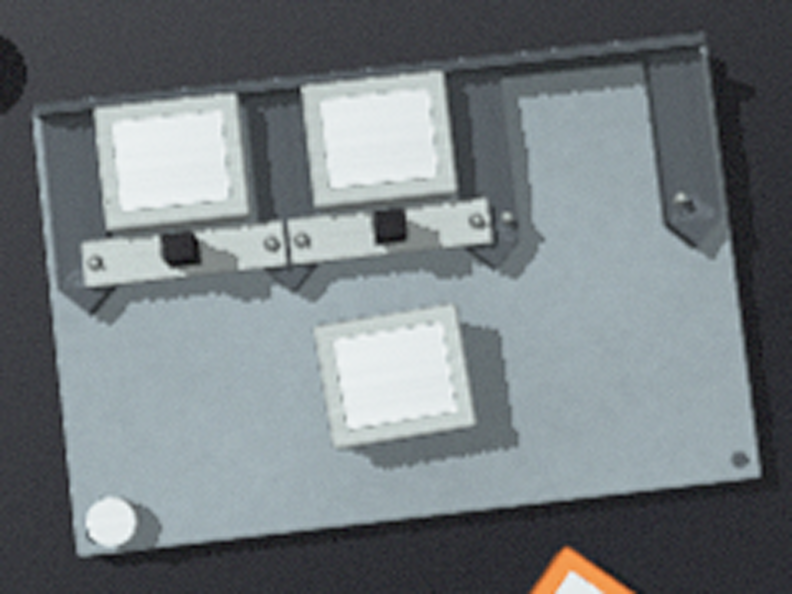

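View pics/c2.png

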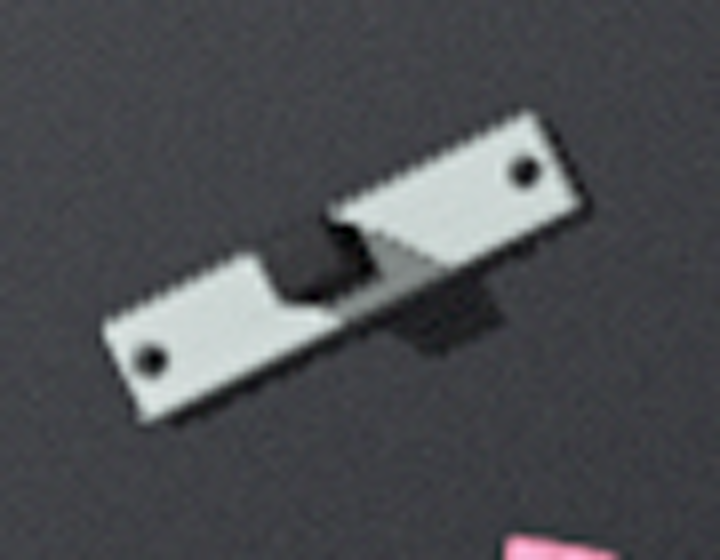

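Confirmed. The crops show the plain steel box at crop (395,377) and the spare bar with holes at crop (524,171) and (151,360). Bay2's pins are bare, at (508,220) and (685,203).

```bash
cat > h.py <<'E'
import numpy as np
from rig import bot
def ray(name,px,z,pose=None):
    c=bot.get_calibration(name); K=c["mtx"]; T=c["pose"] if pose is None else pose
    px=np.atleast_2d(px).astype(float)
    d=np.c_[(px[:,0]-K[0,2])/K[0,0],-(px[:,1]-K[1,2])/K[1,1],-np.ones(len(px))]@T[:3,:3].T
    t=(z-T[2,3])/d[:,2]
    return T[:3,3]+d*t[:,None]
def c1(p): return (np.array(p,float)+.5)/3.3-.5+[190,90]
def c2(p): return (np.array(p,float)+.5)/8-.5+[105,170]
E
python3 - <<'E'
from h import *
np.set_printoptions(precision=4,suppress=True)
pins=ray("top",c1([(508,218),(685,202)]),.066)
b=ray("top",c1([(95,262),(272,243),(302,240),(477,221)]),.066)
dk=ray("top",c1([(78,555),(760,478)]),.03)
bs=ray("top",c1([(35,108),(706,36)]),.07)
box=ray("top",c1([(317,326),(455,307),(474,425),(336,446)]),.076)
bh=ray("top",c2([(524,171),(151,360)]),.008)
ang=lambda a,b:np.degrees(np.arctan2(*(a-b)[[1,0]]))
for n,v in dict(pins=pins,barpins=b,dk=dk,bs=bs,box=box,bh=bh).items(): print(n,v[:,:2].tolist(),v.mean(0))
print("pin dist",np.linalg.norm(pins[0]-pins[1]), "dir y",ang(pins[0],pins[1])-90, "all pins",ang(b[0],pins[1])-90, ang(b[0],b[3])-90,"deck front",ang(dk[0],dk[1])-90,np.linalg.norm(dk[0]-dk[1]),"backstop",ang(bs[0],bs[1])-90,np.linalg.norm(bs[0]-bs[1]))
print("box yaw",ang(box[0],box[1])-90,ang(box[3],box[2])-90,ang(box[0],box[3]),ang(box[1],box[2]),"sizes",np.linalg.norm(box[0]-box[1]),np.linalg.norm(box[0]-box[3]))
print("bar yaw",ang(bh[0],bh[1]),np.linalg.norm(bh[0]-bh[1]))
# depth check
d=np.load("pics/top.npz")["d"]; 
E
```

```text
pins [[0.6322187934885192, -0.07631641504290745], [0.6405476663366971, -0.20563202640027337]] [ 0.6364 -0.141   0.066 ]
barpins [[0.6081867504370374, 0.2219906605221806], [0.6185402661449046, 0.09475933889661184], [0.6201423577800124, 0.07310732699436662], [0.6306217379064645, -0.053756878910931824]] [0.6194 0.084  0.066 ]
dk [[0.39747877850573105, 0.24477584840221542], [0.43839474221033553, -0.2603987805875963]] [ 0.4179 -0.0078  0.03  ]
bs [[0.7203641702952148, 0.2622653513180184], [0.7616352181081594, -0.225242394173921]] [0.741  0.0185 0.07  ]
box [[0.5565433051959423, 0.06353207594082694], [0.5674088214494644, -0.03533058211446068], [0.4826568112436621, -0.046174597144919505], [0.47067322867643707, 0.05232260726159567]] [0.5193 0.0086 0.076 ]
bh [[0.5651148424370874, 0.35302413189288206], [0.5098013495412972, 0.4678585417210767]] [0.5375 0.4104 0.008 ]
pin dist 0.12958355398603028 dir y 3.685177877555944 all pins 4.327685523434212 4.651374180430821 deck front 4.63048967652378 0.5068288881475388 backstop 4.838963079354301 0.4892515726108726
box yaw 6.27192946815093 6.9367523123726045 7.43732826633172 7.291374572077462 sizes 0.099457953936386 0.08659862718043716
bar yaw -64.2807912363654 0.1274618538109438
```

```bash
cat >> h.py <<'E'
from scipy.spatial.transform import Rotation as R
np.set_printoptions(precision=4,suppress=True)
RY,RO=np.radians(4.6),None
def fit():
    P=ray("top",c1([(95,262),(272,243),(302,240),(477,221),(508,218),(685,202)]),.066)[:,:2]
    ys=np.array([.214,.086,.064,-.064,-.086,-.214]); z=P[:,0]+1j*P[:,1]
    v=np.sum((z-z.mean())*np.conj(1j*ys)); yaw=np.angle(v)
    return z.mean(),yaw,z-z.mean()-1j*ys*np.exp(1j*yaw)
O,RY,_res=fit()
def w(x,y): q=O+(x+1j*y)*np.exp(1j*RY); return np.array([q.real,q.imag])
def rk(X,Y): q=((X+1j*Y)-O)*np.exp(-1j*RY); return np.array([q.real,q.imag])
def tool(zdeg):
    a=np.radians(zdeg); z=np.array([np.cos(a),np.sin(a),0]); y=np.array([0,0,-1.]); return np.c_[np.cross(y,z),y,z]
def delta(p,Rt,s=None):
    s=s or bot.read_state(); R0=s["tcp_rot"]
    return R0.T@(np.array(p)-s["position"])*1e3, R.from_matrix(R0.T@Rt).as_rotvec(degrees=True)
E
python3 - <<'E'
from h import *
print(O,np.degrees(RY),_res*1e3)
print("front mid",rk(.4179,-.0078),"box",rk(.5193,.0086)); 
ydeg=np.degrees(RY)
p=w(-.105,.098); print(p)
print(delta([*p,.25],tool(ydeg)))
E
```

```text
Traceback (most recent call last):
NameError: name '_res' is not defined
```

```bash
python3 - <<'E'
from h import *
import h
print(O,np.degrees(RY),h._res*1e3)
print("front mid",rk(.4179,-.0078),"box",rk(.5193,.0086)); 
ydeg=np.degrees(RY)
p=w(-.105,.098); print(p)
print(delta([*p,.25],tool(ydeg)))
E
```

```text
(0.6250429286822725+0.009025334343174405j) 4.387072741079424 [-0.4864-0.4077j  0.0758-0.014j  -0.005 +0.2695j  0.6832+1.0303j
  0.5974+0.4063j -0.865 -1.2844j]
front mid [-0.2078 -0.0009] box [-0.1055  0.0077]
[0.5129 0.0987]
(array([-518.4018,  -27.1845, -562.043 ]), array([  0.0808, -76.6359,  -0.0899]))
```

Call:
jog_arm(
  motion=[-130,-28,-140,0,-19,0,-260,-28,-280,0,-38,0,-390,-28,-420,0,-57,0,-518,-28,-562,0,-76.6,0,-518,-28,-562,0,-76.6,0,-518,-28,-562,0,-76.6,0,-518,-28,-562,0,-76.6,0,-518,-28,-562,0,-76.6,0,-518,-28,-562,0,-76.6,0,-518,-28,-562,0,-76.6,0,-518,-28,-562,0,-76.6,0,-518,-28,-562,0,-76.6,0,-518,-28,-562,0,-76.6,0,-518,-28,-562,0,-76.6,0,-518,-28,-562,0,-76.6,0,-518,-28,-562,0,-76.6,0,-518,-28,-562,0,-76.6,0,-518,-28,-562,0,-76.6,0],
  gripper=0.55,
)

```text
time_s: 2.35
position: [0.5125, 0.0973, 0.2506]
tcp_rot: [[0.075, 0.0, 0.997], [-0.997, 0.0, 0.075], [0.0, -1.0, 0.0]]
force: [0.3, -1.2, -0.6]
opening: 0.546
```

```bash
python3 - <<'E'
from h import *
import cv2
s=bot.read_state(); print(s["time_s"],s["position"],s["joint_positions"],s["opening"],rk(*s["position"][:2]))
im,d=bot.capture("wrist"); np.savez("pics/w1.npz",im=im,d=d,p=s["position"],R=s["tcp_rot"]); cv2.imwrite("pics/w1.png",im[:,:,::-1])
print(delta([*w(-.105,.098),.061],tool(np.degrees(RY))))
E
```

```text
2.35 [0.5125 0.0973 0.2506] [-1.5331 20.2591 94.883   0.0001 64.8542 -5.8145] 0.5464062296038996 [-0.1054  0.0966]
(array([ -1.1937, 189.5369,   0.3981]), array([-0.0031, -0.0831,  0.0016]))
```

View pics/w1.png

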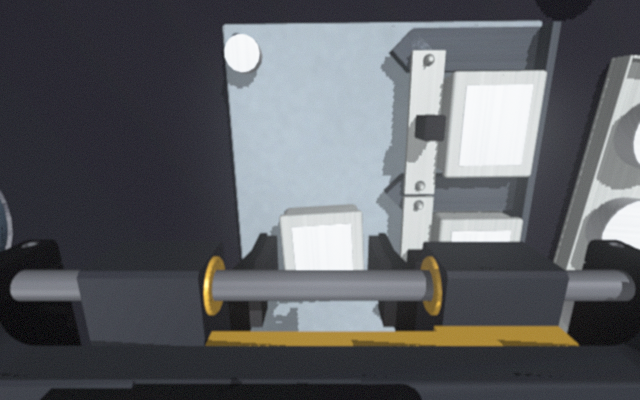

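The wrist view shows the box's left face at (320,207) and both fingers in line with it, with only clear deck below. I'll descend and push toward rack -y.

Call:
jog_arm(
  motion=[-1,60,0,0,0,0,-1,120,0,0,0,0,-1,160,0,0,0,0,-1,180,0,0,0,0,-1,189,0,0,0,0,-1,189,0,0,0,0,8,189,0,0,0,0,16,189,0,0,0,0,21,189,0,0,0,0,26,189,0,0,0,0,31,189,0,0,0,0,36,189,0,0,0,0,41,189,0,0,0,0,46,189,0,0,0,0,46,189,0,0,0,0],
)

```text
time_s: 4.28
position: [0.5159, 0.0523, 0.0617]
tcp_rot: [[0.075, -0.0, 0.997], [-0.997, 0.001, 0.075], [-0.001, -1.0, -0.0]]
force: [-0.3, 4.3, 3.9]
opening: 0.547
```

```bash
python3 - <<'E'
from h import *
import cv2
s=bot.read_state(); print(s["time_s"],s["position"],s["force"],s["opening"],rk(*s["position"][:2]))
im,d=bot.capture("top"); cv2.imwrite("pics/t2.png",cv2.resize(im[90:270,190:430,::-1],None,fx=3.3,fy=3.3,interpolation=cv2.INTER_CUBIC))
im,d=bot.capture("scene"); cv2.imwrite("pics/s2.png",cv2.resize(im[150:310,190:430,::-1],None,fx=3.3,fy=3.3,interpolation=cv2.INTER_CUBIC))
E
```

```text
4.275 [0.5159 0.0523 0.0617] [-0.3067  4.2965  3.9153] 0.5471380554230064 [-0.1056  0.0515]
```

View pics/t2.png

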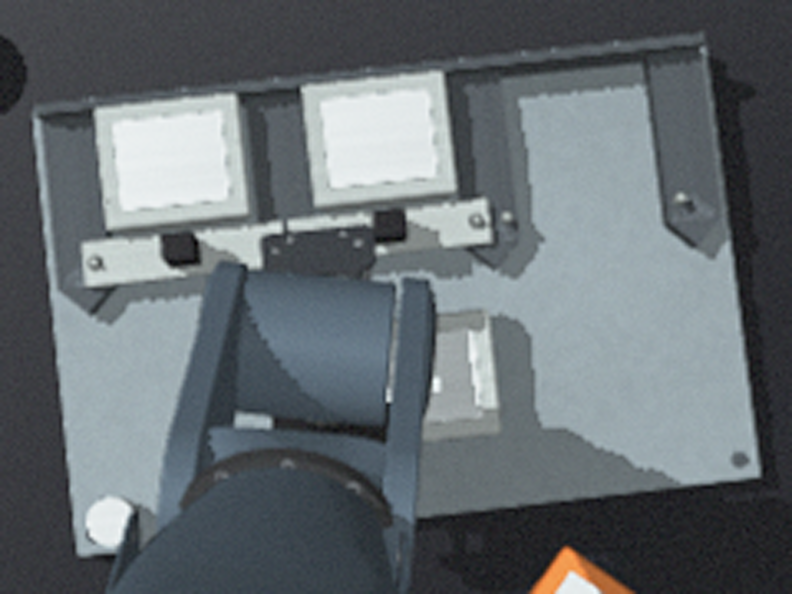

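View pics/s2.png

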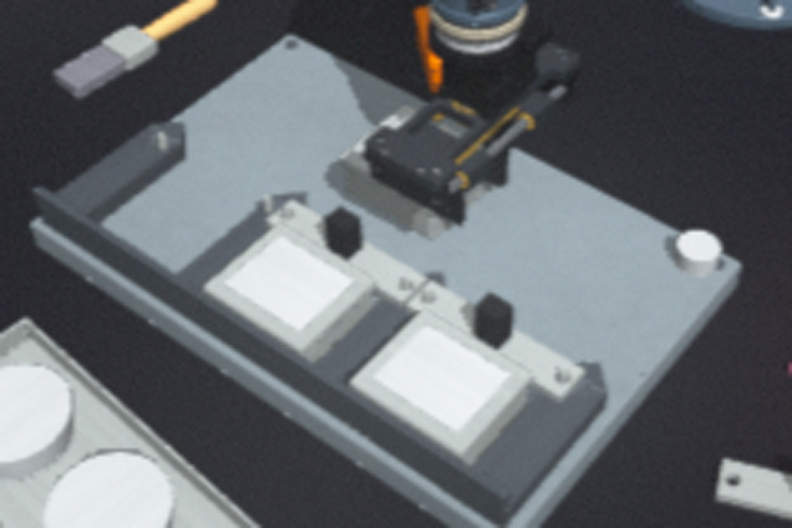

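The top view shows the box following: its right edge is now at crop (490,320)-(497,432), about 16 mm further right. The scene view shows it flat on the deck. I'll carry on pushing.

Call:
jog_arm(
  motion=[7,0,0,0,0,0,14,0,0,0,0,0,21,0,0,0,0,0,28,0,0,0,0,0,35,0,0,0,0,0,42,0,0,0,0,0,49,0,0,0,0,0,56,0,0,0,0,0,63,0,0,0,0,0,70,0,0,0,0,0,77,0,0,0,0,0,84,0,0,0,0,0,91,0,0,0,0,0,98,0,0,0,0,0,105,0,0,0,0,0,112,0,0,0,0,0,118,0,0,0,0,0,122,0,0,0,0,0,125,0,0,0,0,0,125,0,0,0,0,0],
)

```text
time_s: 6.88
position: [0.5242, -0.0717, 0.0613]
tcp_rot: [[0.076, -0.003, 0.997], [-0.997, 0.002, 0.076], [-0.002, -1.0, -0.003]]
force: [-0.5, 4.7, 3.6]
opening: 0.551
```

```bash
python3 - <<'E'
from h import *
import cv2
s=bot.read_state(); print(s["time_s"],s["position"],s["force"],s["opening"],rk(*s["position"][:2]))
im,d=bot.capture("top"); cv2.imwrite("pics/t3.png",cv2.resize(im[90:270,190:430,::-1],None,fx=3.3,fy=3.3,interpolation=cv2.INTER_CUBIC))
E
```

```text
6.875 [ 0.5242 -0.0717  0.0613] [-0.4916  4.7054  3.613 ] 0.5510459210976559 [-0.1067 -0.0728]
```

View pics/t3.png

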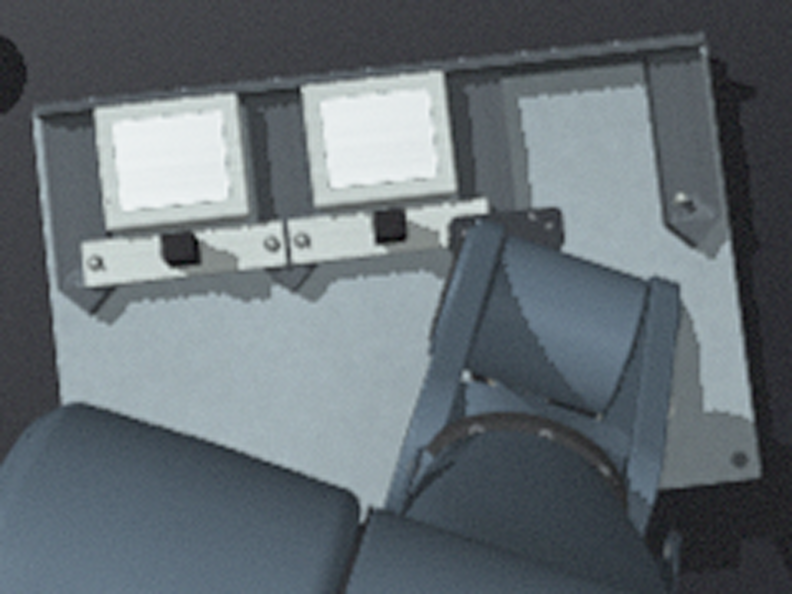

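The arm now hides the box. I'll push 14 mm more, back off, rise, and measure with the wrist and top cameras.

Call:
jog_arm(
  motion=[5,0,0,0,0,0,9,0,0,0,0,0,12,0,0,0,0,0,14,0,0,0,0,0,14,0,0,0,0,0,8,0,0,0,0,0,-10,0,0,0,0,0,-20,0,0,0,0,0,-20,-60,0,0,0,0,-20,-120,0,0,0,0,-65,-170,0,0,0,0,-110,-200,0,0,0,0,-150,-200,0,0,0,0,-150,-200,0,0,0,0,-150,-200,0,0,0,0,-150,-200,0,0,0,0],
)

```text
time_s: 8.93
position: [0.5141, 0.0761, 0.2609]
tcp_rot: [[0.075, -0.001, 0.997], [-0.997, -0.0, 0.075], [0.0, -1.0, -0.001]]
force: [-0.6, 0.0, -0.3]
opening: 0.551
```

```bash
python3 - <<'E'
from h import *
import cv2
s=bot.read_state(); print(s["time_s"],s["position"],s["force"],s["opening"],rk(*s["position"][:2]))
im,d=bot.capture("top"); cv2.imwrite("pics/t4.png",cv2.resize(im[90:270,190:430,::-1],None,fx=3.3,fy=3.3,interpolation=cv2.INTER_CUBIC))
E
```

```text
8.925 [0.5141 0.0761 0.2609] [-0.584   0.0463 -0.328 ] 0.5506838507352925 [-0.1055  0.0754]
```

View pics/t4.png

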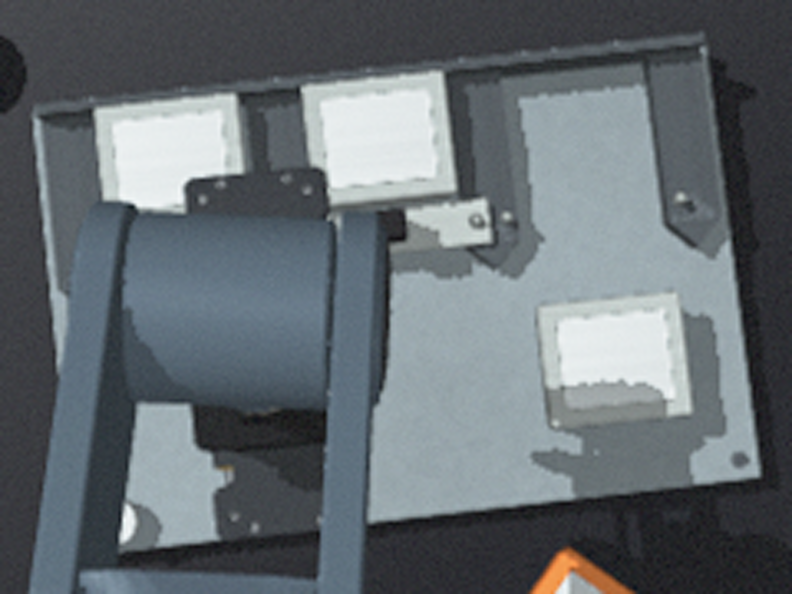

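The box now stands square in front of bay2, with its corners at crop (538,308), (677,293), (691,412) and (551,427). I'll measure it against the loaded boxes to check for bias.

```bash
python3 - <<'E'
from h import *
ang=lambda a,b:np.degrees(np.arctan2(*(a-b)[[1,0]]))
for n,c in dict(box=[(538,308),(677,293),(691,412),(551,427)],b0=[(95,109),(238,94),(248,214),(105,230)],b1=[(301,87),(443,72),(457,191),(315,207)]).items():
    b=ray("top",c1(c),.076); m=b.mean(0); print(n,m,"rack",rk(*m[:2]),"yaw rel",[round(v-np.degrees(RY),2) for v in (ang(b[0],b[1])-90,ang(b[3],b[2])-90,ang(b[0],b[3]),ang(b[1],b[2]))], np.linalg.norm(b[0]-b[1]),np.linalg.norm(b[0]-b[3]))
bar=ray("top",c1([(508,262),]),.05)
# bay edges at z=.05 : left divider right edge, right divider left edge
print([rk(*p[:2]) for p in ray("top",c1([(645,66),(665,215),(752,459)]),.05)])
print(delta([*w(-.20,-.15),.20],tool(np.degrees(RY)-90)))
print(bot.read_state()["joint_positions"])
E
```

```text
box [ 0.5263 -0.1482  0.076 ] rack [-0.1105 -0.1492] yaw rel [np.float64(0.19), np.float64(0.01), np.float64(-0.18), np.float64(-0.01)] 0.10069004064155451 0.08566712661507085
b0 [0.6776 0.1643 0.076 ] rack [0.0643 0.1508] yaw rel [np.float64(0.3), np.float64(0.56), np.float64(-0.75), np.float64(-1.03)] 0.10276818128494628 0.08776176556032182
b1 [0.6902 0.0154 0.076 ] rack [0.0654 0.0014] yaw rel [np.float64(0.35), np.float64(0.61), np.float64(0.7), np.float64(0.44)] 0.10292392957337917 0.08771106109907847
[array([ 0.1057, -0.201 ]), array([-0.0065, -0.2028]), array([-0.1918, -0.2453])]
(array([225.507 ,  61.0739, -94.0459]), array([ 0.0363, 89.8795,  0.0498]))
[-3.9067 19.4225 94.3336 -0.0179 66.2969 -8.1661]
```

The box is at rack y -149.2 mm, and about -150 after the bias seen on the loaded boxes, with about 0° relative yaw. I'll go round to its front.

Call:
jog_arm(
  motion=[30,0,-20,0,10,0,60,0,-40,0,20,0,90,10,-60,0,30,0,130,20,-75,0,40,0,170,30,-85,0,50,0,200,40,-85,0,60,0,225,50,-85,0,70,0,225,60,-85,0,80,0,225,60,-85,0,89.7,0,225,60,-85,0,89.7,0,225,60,-85,0,89.7,0,225,60,-85,0,89.7,0,225,60,-85,0,89.7,0,225,60,-85,0,89.7,0],
)

```text
time_s: 10.72
position: [0.4465, -0.1537, 0.2015]
tcp_rot: [[-0.997, 0.0, 0.082], [-0.082, -0.0, -0.997], [-0.0, -1.0, 0.0]]
force: [0.0, -0.2, -0.2]
opening: 0.546
```

```bash
python3 - <<'E'
from h import *
import cv2
s=bot.read_state(); print(s["time_s"],s["position"],s["joint_positions"],s["opening"],rk(*s["position"][:2]))
im,d=bot.capture("wrist"); np.savez("pics/w2.npz",im=im,d=d,p=s["position"],R=s["tcp_rot"]); cv2.imwrite("pics/w2.png",im[:,:,::-1])
print(delta([*w(-.190,-.1495),.061],tool(4.6-90)))
E
```

```text
10.725 [ 0.4465 -0.1537  0.2015] [-32.5906  20.3068 104.7869  -0.0025  54.8944  52.7279] 0.5462028113700697 [-0.1904 -0.1486]
(array([ -0.4282, 140.5414,   0.9125]), array([-0.006 ,  0.0805, -0.0077]))
```

View pics/w2.png

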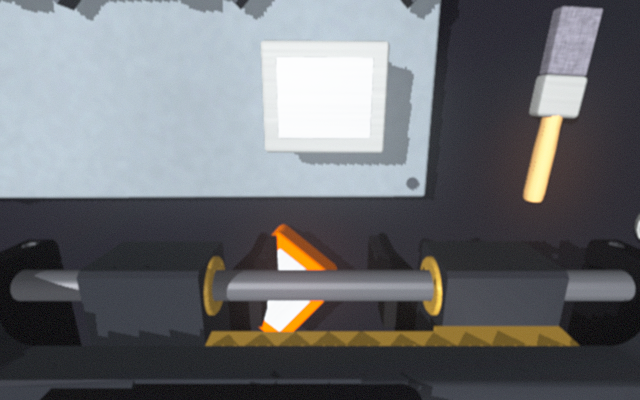

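```bash
python3 - <<'E'
from h import *
K=bot.get_calibration("wrist")["mtx"];H=bot.get_calibration("wrist")["hand_eye"]
s=bot.read_state();T=np.eye(4);T[:3,:3]=s["tcp_rot"];T[:3,3]=s["position"];C=T@H
def proj(P):
    q=np.linalg.inv(C)@np.r_[P,1]; return K[0,2]+K[0,0]*q[0]/-q[2],K[1,2]-K[1,1]*q[1]/-q[2]
print("tip",proj(T[:3,:3]@[0,.022,0]+T[:3,3]),"deck under tcp",proj([*w(-.19,-.1495),.03]),"tcp ground track -.21",proj([*w(-.21,-.15),.03]),proj([*w(-.21,-.25),.03]))
o=ray("top",[(364,256),(391,275),(368,311),(338,292)],.04); print([rk(*p[:2]) for p in o])
print([rk(*p[:2]) for p in ray("wrist",[(262,42),(388,42),(384,152),(265,152)],.076,C)],[rk(*p[:2]) for p in ray("wrist",[(427,197),(10,198)],.03,C)])
E
```

```text
tip (np.float64(320.90596513308657), np.float64(234.8504613874084)) deck under tcp (np.float64(322.49228913258725), np.float64(180.3080712434813)) tcp ground track -.21 (np.float64(322.8864056530409), np.float64(199.0410605742951)) (np.float64(418.56952077571026), np.float64(199.45089240687113))
[array([-0.2434, -0.1104]), array([-0.2959, -0.1702]), array([-0.375 , -0.1051]), array([-0.3222, -0.0384])]
[array([-0.0678, -0.1009]), array([-0.0673, -0.201 ]), array([-0.1546, -0.2026]), array([-0.1551, -0.0995])] [array([-0.2073, -0.2586]), array([-0.2103,  0.1768])]
```

The wrist measurement agrees: box at rack (-111,-151) and clear deck under the fingers at (322,180). The orange box stays clear. I'll descend and push in.

Call:
jog_arm(
  motion=[0,50,1,0,0,0,0,100,1.5,0,0,0,0,130,1.5,0,0,0,0,140,1.5,0,0,0,0,140,1.5,0,0,0,-8,140,1.5,0,0,0,-16,140,1.5,0,0,0,-22,140,1.5,0,0,0,-28,140,1.5,0,0,0,-34,140,1.5,0,0,0,-40,140,1.5,0,0,0,-46,140,1.5,0,0,0,-52,140,1.5,0,0,0,-58,140,1.5,0,0,0,-63,140,1.5,0,0,0,-66,140,1.5,0,0,0,-66,140,1.5,0,0,0],
)

```text
time_s: 12.9
position: [0.5096, -0.1487, 0.0614]
tcp_rot: [[-0.997, -0.006, 0.082], [-0.082, 0.002, -0.997], [0.006, -1.0, -0.003]]
force: [-4.6, 0.2, 4.0]
opening: 0.546
```

```bash
python3 - <<'E'
from h import *
import cv2
s=bot.read_state(); print(s["time_s"],s["position"],s["force"],s["opening"],rk(*s["position"][:2]))
im,d=bot.capture("wrist"); cv2.imwrite("pics/w3.png",im[:,:,::-1])
im,d=bot.capture("top"); cv2.imwrite("pics/t5.png",cv2.resize(im[90:270,190:430,::-1],None,fx=3.3,fy=3.3,interpolation=cv2.INTER_CUBIC))
E
```

```text
12.9 [ 0.5096 -0.1487  0.0614] [-4.6391  0.2026  4.0424] 0.5464355484717253 [-0.1272 -0.1484]
```

View pics/w3.png

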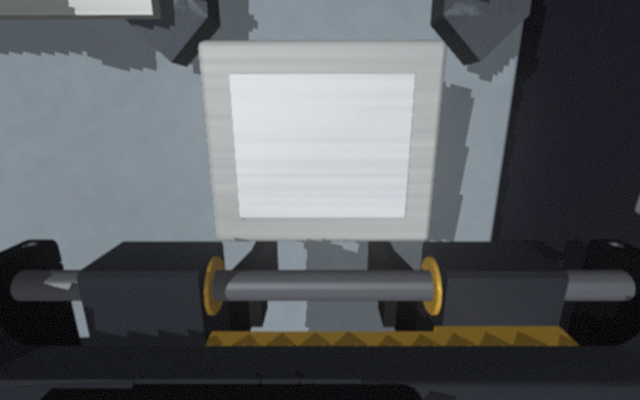

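View pics/t5.png

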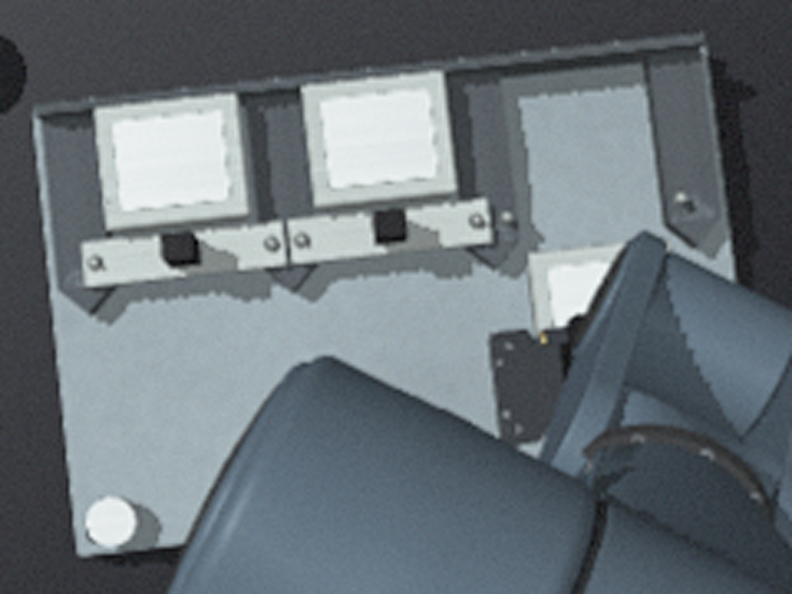

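```bash
python3 - <<'E'
from h import *
import cv2
H=bot.get_calibration("wrist")["hand_eye"]
s=bot.read_state();T=np.eye(4);T[:3,:3]=s["tcp_rot"];T[:3,3]=s["position"];C=T@H
f=lambda px,z:[rk(*p[:2]) for p in ray("wrist",px,z,C)]
print("box",f([(200,42),(443,42),(428,240),(217,240)],.076)); print("inner top edges at image top",f([(213,0),(432,0),(213,18),(432,18)],.05))
im=cv2.imread("pics/w3.png"); cv2.imwrite("pics/w3c.png",cv2.resize(im[0:90,130:560],None,fx=1.85,fy=4,interpolation=cv2.INTER_CUBIC))
E
```

```text
box [array([-0.0284, -0.099 ]), array([-0.028 , -0.1978]), array([-0.1147, -0.1998]), array([-0.1154, -0.0987])]
inner top edges at image top [array([-0.0063, -0.0979]), array([-0.0059, -0.1994]), array([-0.0138, -0.0972]), array([-0.0134, -0.2001])]
```

View pics/w3c.png

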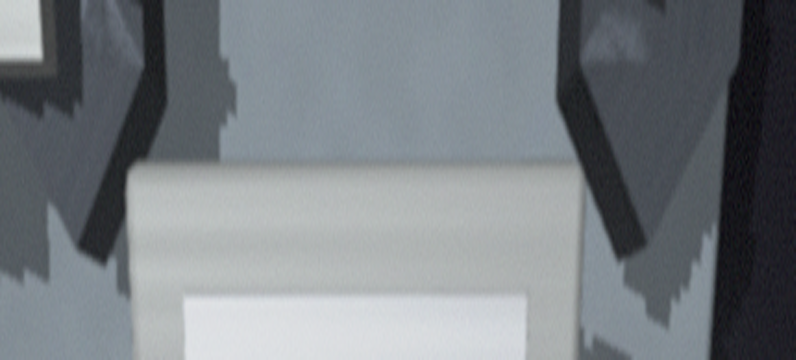

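```bash
python3 - <<'E'
from h import *
H=bot.get_calibration("wrist")["hand_eye"]
s=bot.read_state();T=np.eye(4);T[:3,:3]=s["tcp_rot"];T[:3,3]=s["position"];C=T@H
f=lambda px,z:[rk(*p[:2]) for p in ray("wrist",px,z,C)]
c=lambda x,y:(130+x/1.85,y/4)
print("top edges corner",f([c(142,66),c(581,66)],.05),"tips",f([c(79,243),c(647,243)],.05),"deck",f([c(166,102),c(557,102)],.03))
print("box back",f([c(128,165),c(584,165)],.076),"base tip", f([c(104,262),c(620,262)],.03))
E
```

```text
top edges corner [array([-0.0132, -0.0944]), array([-0.0128, -0.2057])] tips [array([-0.0326, -0.076 ]), array([-0.0319, -0.225 ])] deck [array([-0.0129, -0.0945]), array([-0.0125, -0.2058])]
box back [array([-0.0282, -0.0987]), array([-0.0277, -0.1989])] base tip [array([-0.0327, -0.0746]), array([-0.032 , -0.2261])]
```

The box is about 1 mm left of the bay's centre, against 3 mm of clearance. I'll push on with a small trim to the right.

Call:
jog_arm(
  motion=[-6,0,0.3,0,0,0,-12,0,0.6,0,0,0,-18,0,0.9,0,0,0,-24,0,1.2,0,0,0,-30,0,1.4,0,0,0,-36,0,1.5,0,0,0,-42,0,1.5,0,0,0,-48,0,1.5,0,0,0,-54,0,1.6,0,0,0,-60,0,1.6,0,0,0,-66,0,1.6,0,0,0,-72,0,1.7,0,0,0,-78,0,1.7,0,0,0,-84,0,1.7,0,0,0,-90,0,1.7,0,0,0,-96,0,1.8,0,0,0,-102,0,1.8,0,0,0,-107,0,1.8,0,0,0,-110,0,1.8,0,0,0,-110,0,1.8,0,0,0],
)

```text
time_s: 15.5
position: [0.6195, -0.142, 0.0612]
tcp_rot: [[-0.997, -0.006, 0.082], [-0.082, 0.002, -0.997], [0.006, -1.0, -0.002]]
force: [-5.3, -0.3, 2.4]
opening: 0.551
```

```bash
python3 - <<'E'
from h import *
import cv2
s=bot.read_state(); print(s["time_s"],s["position"],s["force"],s["moment"],s["opening"],rk(*s["position"][:2]))
im,d=bot.capture("wrist"); cv2.imwrite("pics/w4.png",im[:,:,::-1])
im,d=bot.capture("scene"); cv2.imwrite("pics/s4.png",cv2.resize(im[150:310,190:430,::-1],None,fx=3.3,fy=3.3,interpolation=cv2.INTER_CUBIC))
E
```

```text
15.5 [ 0.6195 -0.142   0.0612] [-5.3041 -0.3197  2.3679] [-0.0095  0.7811 -0.0008] 0.5510850933558781 [-0.0171 -0.1501]
```

View pics/w4.png

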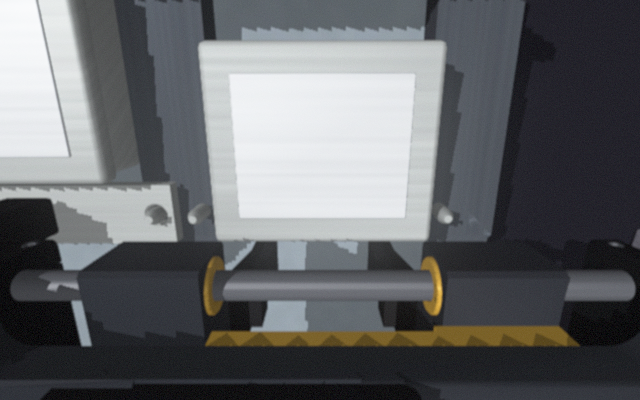

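View pics/s4.png

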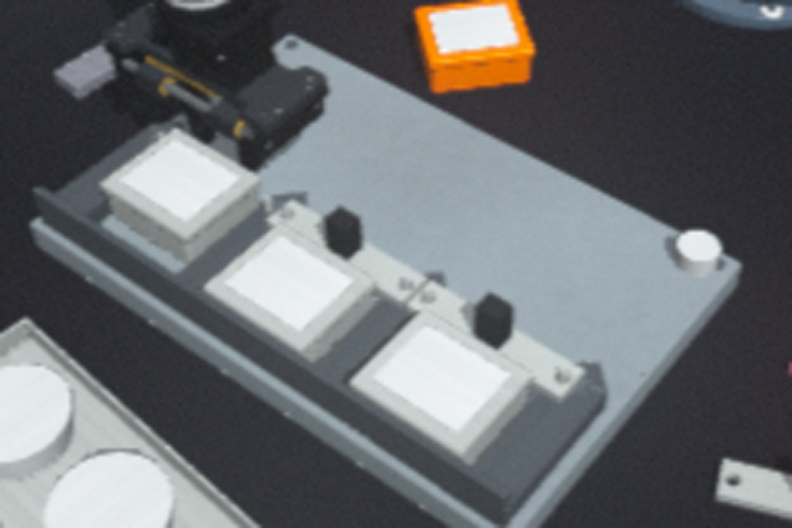

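The box is well inside the bay, between pins at (200,212) and (445,212), with 20–30 mm still to go. I'll finish it gently.

Call:
jog_arm(
  motion=[-5,0,0,0,0,0,-10,0,0,0,0,0,-15,0,0,0,0,0,-19,0,0,0,0,0,-22,0,0,0,0,0,-24,0,0,0,0,0,-25,0,0,0,0,0,-25,0,0,0,0,0],
)

```text
time_s: 16.6
position: [0.6442, -0.1401, 0.0611]
tcp_rot: [[-0.997, -0.007, 0.082], [-0.082, 0.001, -0.997], [0.007, -1.0, -0.002]]
force: [-5.4, -0.3, 4.5]
opening: 0.551
```

Call:
jog_arm(
  motion=[-1,0,0,0,0,0,-1.5,0,0,0,0,0,-1.5,0,0,0,0,0],
)

```text
time_s: 16.98
position: [0.6455, -0.1399, 0.0611]
tcp_rot: [[-0.997, -0.007, 0.082], [-0.082, 0.001, -0.997], [0.007, -1.0, -0.002]]
force: [-6.6, -0.3, 3.9]
opening: 0.55
```

Call:
jog_arm(
  motion=[-0.5,0,0,0,0,0,-1,0,0,0,0,0,-1,0,0,0,0,0],
)

```text
time_s: 17.35
position: [0.6466, -0.1399, 0.0611]
tcp_rot: [[-0.997, -0.007, 0.082], [-0.082, 0.001, -0.997], [0.007, -1.0, -0.002]]
force: [-5.4, -0.2, 4.4]
opening: 0.548
```

Call:
jog_arm(
  motion=[-0.5,0,0,0,0,0,-1,0,0,0,0,0,-1,0,0,0,0,0],
)

```text
time_s: 17.73
position: [0.6475, -0.1398, 0.0611]
tcp_rot: [[-0.997, -0.007, 0.082], [-0.082, 0.001, -0.997], [0.007, -1.0, -0.002]]
force: [-6.2, 1.1, 3.5]
opening: 0.55
```

Call:
jog_arm(
  motion=[-0.5,0,0,0,0,0,-1,0,0,0,0,0,-1,0,0,0,0,0],
)

```text
time_s: 18.1
position: [0.6484, -0.1398, 0.0611]
tcp_rot: [[-0.997, -0.007, 0.082], [-0.082, 0.001, -0.997], [0.007, -1.0, -0.002]]
force: [-5.7, -0.8, 4.2]
opening: 0.552
```

Call:
jog_arm(
  motion=[-0.5,0,0,0,0,0,-1,0,0,0,0,0,-1,0,0,0,0,0],
)

```text
time_s: 18.48
position: [0.6484, -0.1397, 0.0611]
tcp_rot: [[-0.997, -0.01, 0.082], [-0.082, 0.001, -0.997], [0.009, -1.0, -0.002]]
force: [-8.1, -1.0, 5.5]
opening: 0.55
```

Call:
jog_arm(
  motion=[-0.5,0,0,0,0,0,-1,0,0,0,0,0,-1,0,0,0,0,0],
)

```text
time_s: 18.85
position: [0.6484, -0.1397, 0.0611]
tcp_rot: [[-0.997, -0.012, 0.082], [-0.082, 0.002, -0.997], [0.012, -1.0, -0.003]]
force: [-9.7, -0.7, 6.7]
opening: 0.55
```

```bash
python3 - <<'E'
from h import *
import cv2
s=bot.read_state(); print(s["time_s"],s["position"],s["force"],s["moment"],s["opening"],rk(*s["position"][:2]))
im,d=bot.capture("wrist"); cv2.imwrite("pics/w5.png",im[:,:,::-1])
im,d=bot.capture("scene"); cv2.imwrite("pics/s5.png",cv2.resize(im[150:310,190:430,::-1],None,fx=3.3,fy=3.3,interpolation=cv2.INTER_CUBIC))
E
```

```text
18.85 [ 0.6484 -0.1397  0.0611] [-9.7209 -0.746   6.7032] [-0.2915  1.7334 -0.054 ] 0.5503849151162687 [ 0.0119 -0.1501]
```

View pics/w5.png

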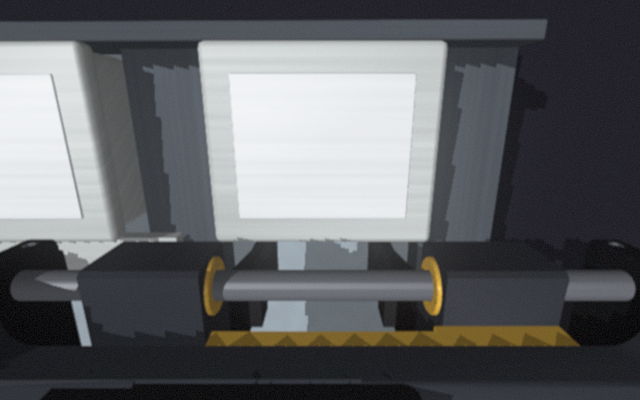

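View pics/s5.png

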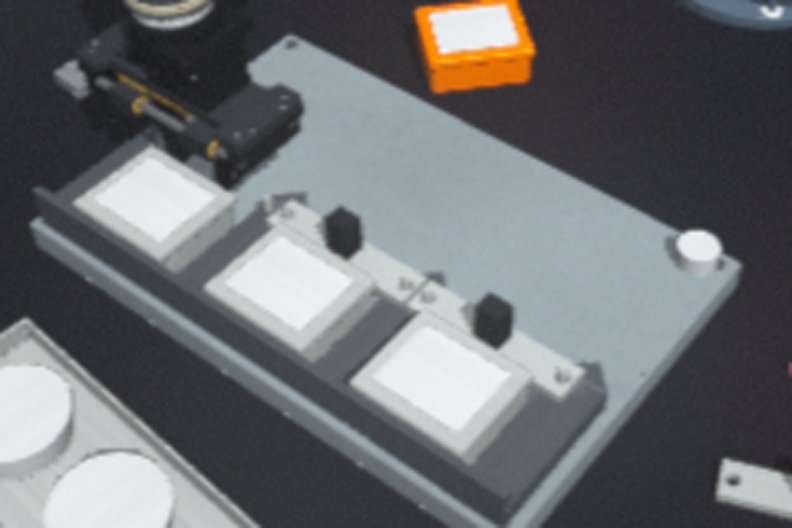

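The box stopped at rack x with the force rising from 5 to 10 N, so it's against the backstop. The scene picture shows it level and in line with its neighbours. I'll back off and rise.

Call:
jog_arm(
  motion=[3,0,0,0,0,0,12,0,0,0,0,0,25,0,0,0,0,0,30,0,0,0,0,0,30,-60,0,0,0,0,30,-120,0,0,0,0,30,-180,0,0,0,0,30,-210,0,0,0,0,30,-210,0,0,0,0],
)

```text
time_s: 20.08
position: [0.6253, -0.1434, 0.275]
tcp_rot: [[-0.997, 0.007, 0.081], [-0.081, -0.003, -0.997], [-0.007, -1.0, 0.004]]
force: [0.3, 0.5, -0.2]
opening: 0.551
```

```bash
python3 - <<'E'
from h import *
import cv2
s=bot.read_state(); print(s["time_s"],s["position"],s["joint_positions"])
im,d=bot.capture("wrist"); np.savez("pics/w6.npz",im=im,d=d,p=s["position"],R=s["tcp_rot"]); cv2.imwrite("pics/w6.png",im[:,:,::-1])
print(delta([.5375,.4104,.25],tool(-64.3)))
E
```

```text
20.075 [ 0.6253 -0.1434  0.275 ] [-22.8803  28.4494  76.402    0.0067  74.6986  62.4686]
(array([  41.3283,   21.6471, -558.4082]), array([ -0.0847, -21.0526,  -0.1151]))
```

View pics/w6.png

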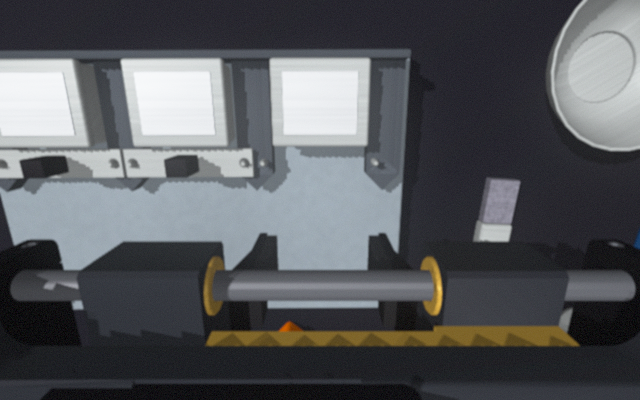

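The box's front edge lines up with its neighbours' at row 147, and the pins are free at (263,162) and (376,162). Next I'll go to a viewing pose 90 mm short of the spare bar.

Call:
jog_arm(
  motion=[20,0,-60,0,-3,0,40,0,-120,0,-6,0,60,0,-180,0,-9,0,80,0,-240,0,-12,0,100,0,-300,0,-15,0,110,0,-360,0,-18,0,120,0,-420,0,-21,0,125,0,-480,0,-21,0,125,20,-525,0,-21,0,125,20,-525,0,-21,0,125,20,-525,0,-21,0,125,20,-525,0,-21,0],
)

```text
time_s: 21.62
position: [0.4567, 0.3691, 0.2511]
tcp_rot: [[-0.902, -0.001, 0.431], [-0.431, -0.001, -0.902], [0.001, -1.0, 0.0]]
force: [-0.4, -1.0, 0.5]
opening: 0.55
```

```bash
python3 - <<'E'
from h import *
import cv2
s=bot.read_state(); print(s["time_s"],s["position"],s["joint_positions"])
im,d=bot.capture("wrist"); np.savez("pics/w7.npz",im=im,d=d,p=s["position"],R=s["tcp_rot"]); cv2.imwrite("pics/w7.png",im[:,:,::-1])
E
```

```text
21.625 [0.4567 0.3691 0.2511] [28.0582 25.5074 85.7268 -0.0168 68.8217 92.5109]
```

View pics/w7.png

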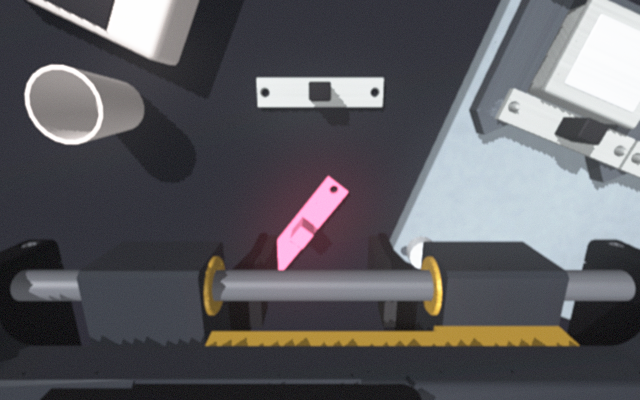

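The spare bar lies level in view, holes at (265,92) and (375,92) and its black grip at (320,92). The pink bar is separate, around (310,222). I'll take an enlarged crop.

```bash
python3 - <<'E'
import cv2
im=cv2.imread("pics/w7.png"); cv2.imwrite("pics/w7c.png",cv2.resize(im[60:130,240:400],None,fx=5,fy=5,interpolation=cv2.INTER_CUBIC))
E
```

```text
(no output)
```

View pics/w7c.png

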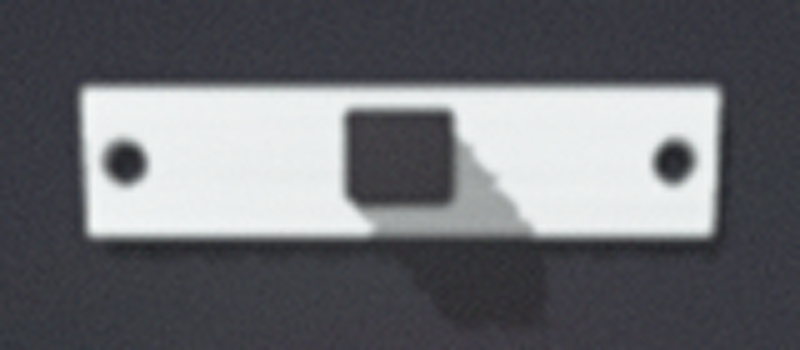

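```bash
python3 - <<'E'
from h import *
H=bot.get_calibration("wrist")["hand_eye"]
s=bot.read_state();T=np.eye(4);T[:3,:3]=s["tcp_rot"];T[:3,3]=s["position"];C=T@H
c=lambda x,y:((x+.5)/5-.5+240,(y+.5)/5-.5+60)
h=ray("wrist",[c(125,162),c(674,162)],.007,C); g=ray("wrist",[c(347,110),c(455,110),c(455,203),c(347,203)],.044,C)
dd=h[1]-h[0]; a=np.degrees(np.arctan2(dd[1],dd[0])); print(h,h.mean(0),np.linalg.norm(dd),a,"grip",g.mean(0))
m=(h.mean(0)+[.5375,.4104,0])/2
print(delta([*h.mean(0)[:2],.25],tool(a)))
print(delta([*h.mean(0)[:2],.036],tool(a)))
E
```

```text
[[0.5088 0.4681 0.007 ]
 [0.564  0.3525 0.007 ]] [0.5364 0.4103 0.007 ] 0.128090136420873 -64.50263727503417 grip [0.5363 0.4095 0.044 ]
(array([-89.4177,   1.435 ,  -2.8171]), array([-0.0123,  0.0463,  0.015 ]))
(array([-89.4737, 215.435 ,  -2.8628]), array([-0.0123,  0.0463,  0.015 ]))
```

Call:
jog_arm(
  motion=[-45,30,-1.5,0,0,0,-89,60,-2.8,0,0,0,-89.5,110,-2.8,0,0,0,-89.5,160,-2.8,0,0,0,-89.5,195,-2.8,0,0,0,-89.5,210,-2.8,0,0,0,-89.5,215,-2.8,0,0,0,-89.5,215,-2.8,0,0,0],
)

```text
time_s: 22.68
position: [0.5371, 0.412, 0.0378]
tcp_rot: [[-0.902, 0.002, 0.433], [-0.433, 0.001, -0.902], [-0.002, -1.0, -0.0]]
force: [-0.1, 0.1, -0.2]
opening: 0.554
```

Call:
jog_arm(
  motion=[0,0,0,0,0,0,0,0,0,0,0,0,0,0,0,0,0,0,0,0,0,0,0,0,0,0,0,0,0,0,0,0,0,0,0,0],
  gripper=0.0,
)

```text
time_s: 23.42
position: [0.5363, 0.4118, 0.0371]
tcp_rot: [[-0.901, 0.001, 0.433], [-0.433, 0.0, -0.901], [-0.001, -1.0, 0.0]]
force: [-1.0, -1.9, 6.0]
opening: 0.271
```

```bash
python3 - <<'E'
from h import *
import cv2
s=bot.read_state(); print(s["time_s"],s["position"],s["force"],s["opening"]*87)
im,d=bot.capture("scene"); cv2.imwrite("pics/s8.png",cv2.resize(im[200:360,340:580,::-1],None,fx=3.3,fy=3.3,interpolation=cv2.INTER_CUBIC))
E
```

```text
23.425 [0.5363 0.4118 0.0371] [-0.9885 -1.8694  5.9614] 23.551082569243626
```

View pics/s8.png

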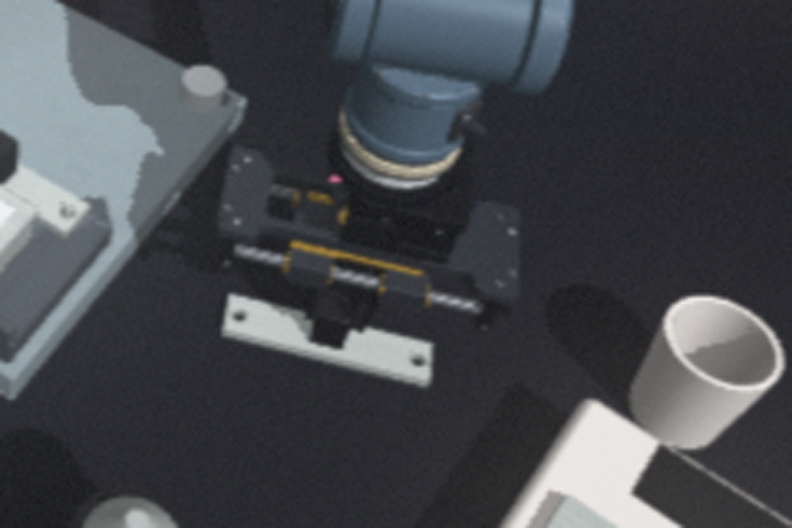

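The grip is on the block (opening 23.6 mm against 24 mm). I'll lift, then carry the bar to a viewing pose 90 mm short of the seat.

Call:
jog_arm(
  motion=[0,-20,0,0,0,0,0,-60,0,0,0,0,0,-110,0,0,0,0,0,-160,0,0,0,0,0,-215,0,0,0,0,0,-250,0,0,0,0,0,-263,0,0,0,0,0,-263,0,0,0,0],
)

```text
time_s: 24.48
position: [0.5357, 0.4117, 0.2996]
tcp_rot: [[-0.901, 0.0, 0.433], [-0.433, 0.0, -0.901], [-0.0, -1.0, -0.0]]
force: [-0.5, -0.4, -1.3]
opening: 0.272
```

```bash
python3 - <<'E'
from h import *
import cv2
s=bot.read_state(); print(s["time_s"],s["position"],s["force"],s["opening"]*87)
im,d=bot.capture("scene"); cv2.imwrite("pics/s9.png",im[:,:,::-1])
im,d=bot.capture("wrist"); cv2.imwrite("pics/w9.png",im[:,:,::-1])
print(delta([*w(-.09,-.15),.30],tool(-85.4)))
E
```

```text
24.475 [0.5357 0.4117 0.2996] [-0.4808 -0.3955 -1.3435] 23.658976708149368
(array([230.9665,  -1.7992, 508.6805]), array([-0.0548, 21.05  ,  0.2563]))
```

View pics/s9.png

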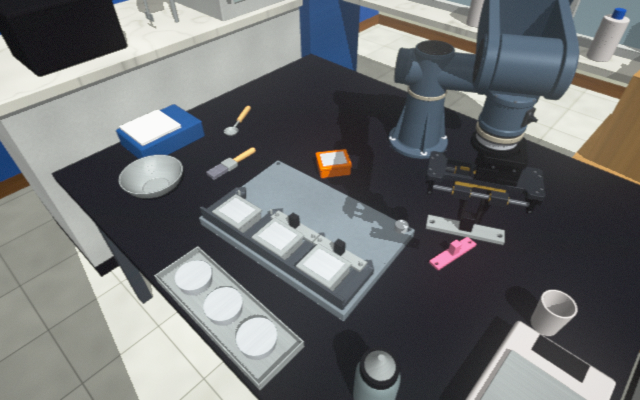

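View pics/w9.png

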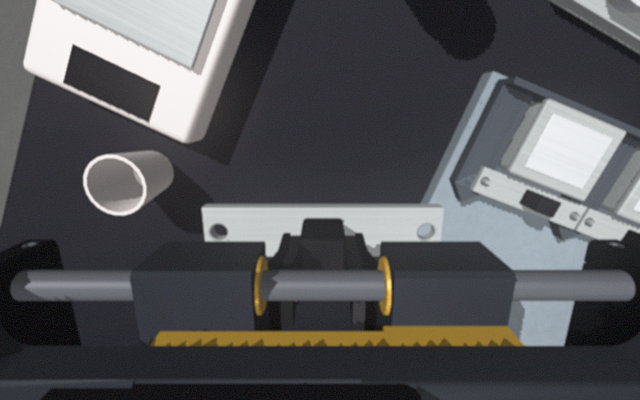

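The bar is lifted level, and both its holes are visible in the wrist view at (218,231) and (427,231). Now to the viewing pose at bay2.

Call:
jog_arm(
  motion=[20,0,45,0,2,0,40,0,90,0,4,0,60,0,140,0,6,0,80,0,190,0,8,0,105,0,245,0,10,0,130,0,300,0,12,0,155,0,355,0,14,0,180,0,405,0,16,0,205,0,450,0,18,0,225,0,490,0,20,0,231,0,508,0,21,0,231,0,508,0,21,0,231,0,508,0,21,0,231,0,508,0,21,0],
)

```text
time_s: 26.32
position: [0.5475, -0.1444, 0.2993]
tcp_rot: [[-0.997, -0.001, 0.083], [-0.083, 0.001, -0.997], [0.001, -1.0, -0.001]]
force: [0.4, -0.1, -1.4]
opening: 0.268
```

```bash
python3 - <<'E'
from h import *
import cv2
s=bot.read_state(); print(s["time_s"],s["position"],s["force"],s["opening"]*87,s["joint_positions"])
im,d=bot.capture("wrist"); np.savez("pics/w10.npz",im=im,d=d,p=s["position"],R=s["tcp_rot"]);cv2.imwrite("pics/w10.png",im[:,:,::-1])
a=im[:,:,::-1]
cv2.imwrite("pics/w10a.png",cv2.resize(a[195:250,190:450],None,fx=3,fy=3,interpolation=cv2.INTER_CUBIC))
E
```

```text
26.325 [ 0.5475 -0.1444  0.2993] [ 0.3521 -0.0906 -1.3564] 23.35947622660684 [-26.0984  21.0099  85.0928   0.0281  73.9477  59.1152]
```

View pics/w10.png

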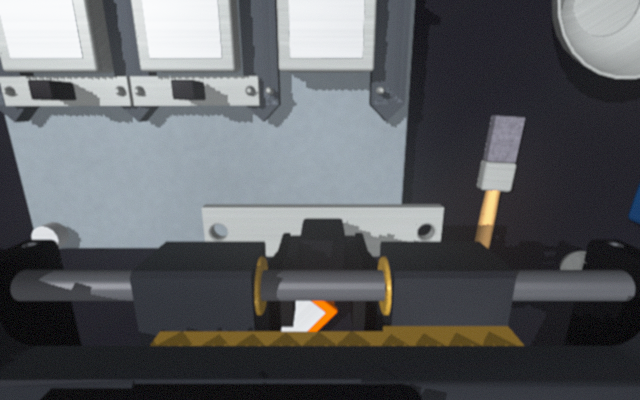

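View pics/w10a.png

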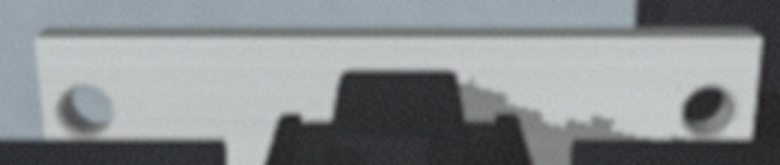

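```bash
python3 - <<'E'
import cv2
im=cv2.imread("pics/w10.png"); cv2.imwrite("pics/w10b.png",cv2.resize(im[65:125,250:410],None,fx=5,fy=5,interpolation=cv2.INTER_CUBIC))
E
```

```text
(no output)
```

View pics/w10b.png

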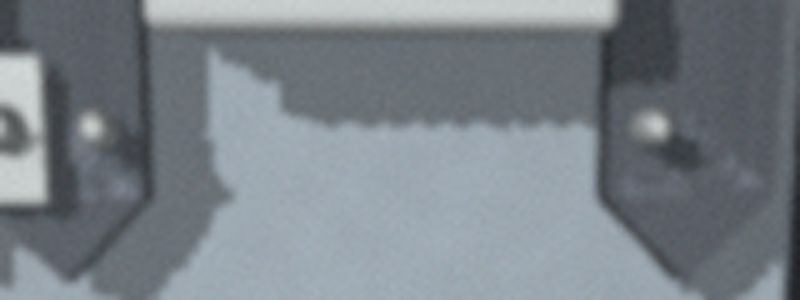

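```bash
cat >> h.py <<'E'
def Cw(pos,Rm):
    T=np.eye(4);T[:3,:3]=Rm;T[:3,3]=pos; return T@bot.get_calibration("wrist")["hand_eye"]
E
python3 - <<'E'
from h import *
f=np.load("pics/w10.npz"); C=Cw(f["p"],f["R"]); p0=f["p"];R0=f["R"]
c=lambda x,y:((x+.5)/5-.5+250,(y+.5)/5-.5+65)
for z,px in ((.064,[c(91,125),c(654,127)]),):
    P=ray("wrist",px,z,C); d=P[0]-P[1]; print("pins",P,P.mean(0),np.linalg.norm(d),np.degrees(np.arctan2(d[1],d[0]))-90, [rk(*q[:2]) for q in P])
print("seat by top",w(0,-.15))
ch=lambda x,y:((x+.5)/3-.5+190,(y+.5)/3-.5+195)
Ht=ray("wrist",[ch(84,110),ch(709,111)],p0[2]-.029,C)
print("holes tool",(R0.T@(Ht-p0).T).T*1e3, np.linalg.norm(Ht[0]-Ht[1]))
E
```

```text
pins [[ 0.634  -0.0755  0.064 ]
 [ 0.6441 -0.2033  0.064 ]] [ 0.639  -0.1394  0.064 ] 0.12816718015978493 4.536158764431519 [array([ 0.0024, -0.085 ]), array([ 0.0028, -0.2131])]
seat by top [ 0.6365 -0.1405]
holes tool [[  0.4562  29.0548 -63.6954]
 [  0.7086  28.945   64.7245]] 0.12842020229611154
```

The wrist camera puts the pins' midpoint at (0.6390,-0.1394) with 128.2 mm spacing and 4.5° yaw. It puts the bar's centre at tool (+0.6, +0.5) mm. The top camera disagrees by about 2.6 mm in x. I trust the wrist camera because it also matched the grasp. I'll move above the pins and look again.

```bash
python3 - <<'E'
from h import *
print(delta([.6396,-.1389,.125],tool(4.54-90)))
E
```

```text
(array([-92.1743, 174.4205,   2.0448]), array([0.0293, 0.2351, 0.0116]))
```

Call:
jog_arm(
  motion=[-31,30,0.7,0,0.1,0,-62,60,1.4,0,0.2,0,-92,90,2,0,0.2,0,-92,120,2,0,0.2,0,-92,150,2,0,0.2,0,-92,168,2,0,0.2,0,-92,174,2,0,0.2,0,-92,174,2,0,0.2,0,-92,174,2,0,0.2,0],
)

```text
time_s: 27.5
position: [0.6404, -0.1411, 0.1269]
tcp_rot: [[-0.997, 0.003, 0.078], [-0.078, -0.001, -0.997], [-0.003, -1.0, 0.001]]
force: [-0.2, -1.0, -2.5]
opening: 0.271
```

```bash
python3 - <<'E'
from h import *
import cv2
s=bot.read_state(); print(s["time_s"],s["position"],s["force"],s["opening"]*87,rk(*s["position"][:2])); print(s["tcp_rot"])
im,d=bot.capture("wrist"); np.savez("pics/w11.npz",im=im,d=d,p=s["position"],R=s["tcp_rot"]);cv2.imwrite("pics/w11.png",im[:,:,::-1])
cv2.imwrite("pics/w11a.png",cv2.resize(im[190:250,190:450,::-1],None,fx=3,fy=3,interpolation=cv2.INTER_CUBIC))
im,d=bot.capture("scene"); cv2.imwrite("pics/s11.png",cv2.resize(im[170:270,180:330,::-1],None,fx=5,fy=5,interpolation=cv2.INTER_CUBIC))
E
```

```text
27.5 [ 0.6404 -0.1411  0.1269] [-0.198  -0.9686 -2.4923] 23.584603867602805 [ 0.0039 -0.1508]
[[-0.997   0.0026  0.0776]
 [-0.0776 -0.001  -0.997 ]
 [-0.0025 -1.      0.0012]]
```

View pics/w11.png

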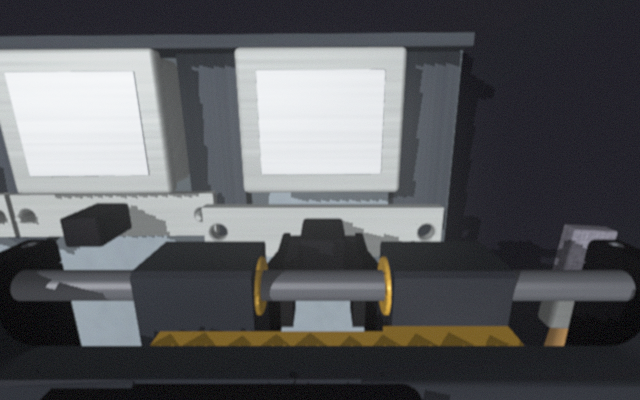

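View pics/w11a.png

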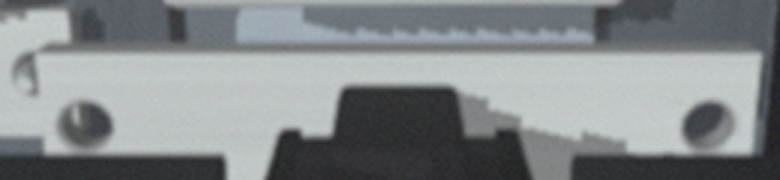

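View pics/s11.png

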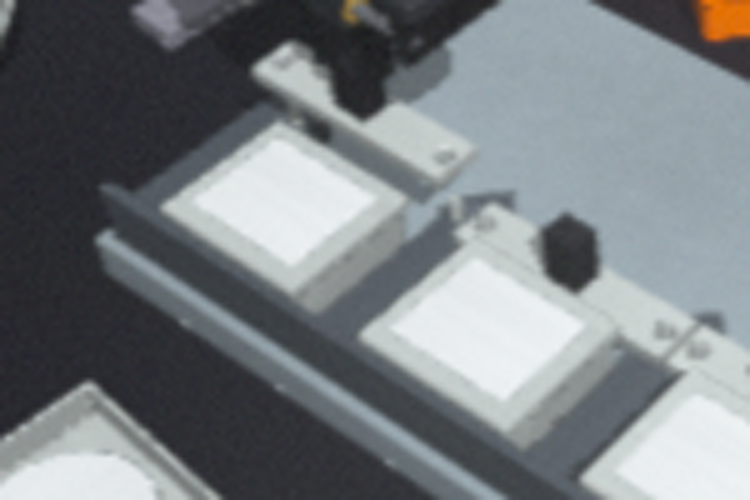

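Call:
jog_arm(
  motion=[0,0,0,0,0,0,0,0,0,0,0,0,0,0,0,0,0,0,0,0,0,0,0,0],
)

```text
time_s: 28.1
position: [0.6395, -0.1407, 0.1254]
tcp_rot: [[-0.997, -0.0, 0.078], [-0.078, 0.0, -0.997], [0.0, -1.0, -0.0]]
force: [-0.6, -0.6, -2.2]
opening: 0.269
```

```bash
python3 - <<'E'
from h import *
s=bot.read_state(); print(s["position"],s["force"],s["tcp_rot"])
print(delta([.6396,-.1389,.115],tool(4.54-90)))
E
```

```text
[ 0.6395 -0.1407  0.1254] [-0.5569 -0.5669 -2.2278] [[-0.997  -0.0001  0.0775]
 [-0.0775  0.0001 -0.997 ]
 [ 0.0001 -1.     -0.0001]]
(array([-0.2812, 10.3986, -1.8268]), array([ 0.0035, -0.0932,  0.0052]))
```

Call:
jog_arm(
  motion=[-0.3,5,-1.8,0,-0.1,0,-0.3,14,-1.8,0,-0.1,0,-0.3,14,-1.8,0,-0.1,0,-0.3,14,-1.8,0,-0.1,0,-0.3,14,-1.8,0,-0.1,0,-0.3,14,-1.8,0,-0.1,0],
)

```text
time_s: 28.85
position: [0.6398, -0.139, 0.1117]
tcp_rot: [[-0.997, 0.0, 0.079], [-0.079, -0.0, -0.997], [-0.0, -1.0, 0.0]]
force: [0.2, 0.2, -2.3]
opening: 0.267
```

```bash
python3 - <<'E'
from h import *
import cv2
s=bot.read_state(); print(s["time_s"],s["position"],s["force"]); print(s["tcp_rot"])
im,d=bot.capture("wrist"); np.savez("pics/w12.npz",im=im,d=d,p=s["position"],R=s["tcp_rot"])
a=im[:,:,::-1]; L=a[215:245,200:240];Rr=a[215:245,408:448]
cv2.imwrite("pics/w12a.png",cv2.resize(np.hstack([L,Rr]),None,fx=10,fy=10,interpolation=cv2.INTER_CUBIC))
E
```

```text
28.85 [ 0.6398 -0.139   0.1117] [ 0.1587  0.2119 -2.3101]
[[-0.9969  0.0005  0.0793]
 [-0.0793 -0.0002 -0.9969]
 [-0.0005 -1.      0.0003]]
```

View pics/w12a.png

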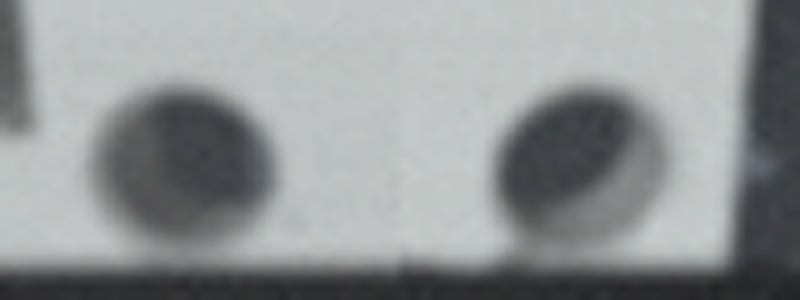

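Line of sight hides the pins behind the plate from here, so I'll lower with force checks.

Call:
jog_arm(
  motion=[0,3,0,0,0,0,0,6,0,0,0,0,0,8,0,0,0,0,0,9,0,0,0,0,0,9,0,0,0,0],
)

```text
time_s: 29.52
position: [0.6396, -0.1389, 0.1023]
tcp_rot: [[-0.997, -0.0, 0.079], [-0.079, 0.0, -0.997], [0.0, -1.0, -0.0]]
force: [0.3, -0.9, -2.7]
opening: 0.272
```

Call:
jog_arm(
  motion=[0,1,0,0,0,0,0,2,0,0,0,0,0,2,0,0,0,0],
)

```text
time_s: 29.9
position: [0.6396, -0.1389, 0.1004]
tcp_rot: [[-0.997, -0.0, 0.079], [-0.079, 0.0, -0.997], [0.0, -1.0, -0.0]]
force: [-0.3, 0.1, -2.2]
opening: 0.273
```

Call:
jog_arm(
  motion=[0,1,0,0,0,0,0,2,0,0,0,0,0,2,0,0,0,0],
)

```text
time_s: 30.28
position: [0.6395, -0.1389, 0.0983]
tcp_rot: [[-0.997, -0.0, 0.079], [-0.079, 0.0, -0.997], [0.0, -1.0, -0.0]]
force: [-0.2, -0.0, -2.2]
opening: 0.269
```

```bash
python3 - <<'E'
from h import *
import cv2
s=bot.read_state(); print(s["time_s"],s["position"],s["force"],s["moment"])
im,d=bot.capture("wrist")
a=im[:,:,::-1]; L=a[215:245,200:240];Rr=a[215:245,408:448]
cv2.imwrite("pics/w13a.png",cv2.resize(np.hstack([L,Rr]),None,fx=10,fy=10,interpolation=cv2.INTER_CUBIC))
im,d=bot.capture("scene"); cv2.imwrite("pics/s13.png",cv2.resize(im[170:250,195:305,::-1],None,fx=7,fy=7,interpolation=cv2.INTER_CUBIC))
E
```

```text
30.275 [ 0.6395 -0.1389  0.0983] [-0.1592 -0.0231 -2.2226] [ 0.0256 -0.0127  0.0134]
```

View pics/w13a.png

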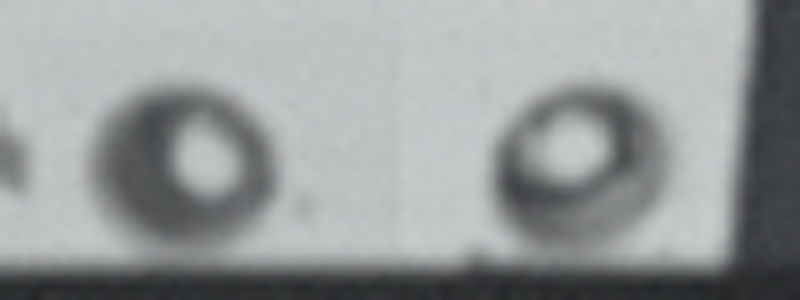

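View pics/s13.png

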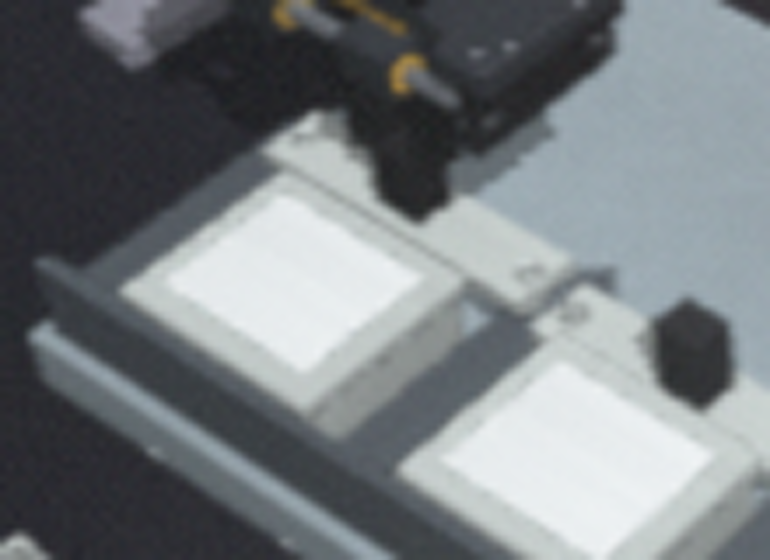

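Both bright pin tops now show inside the holes, at crop (207,160) and (575,148). I'll continue down.

Call:
jog_arm(
  motion=[0,1,0,0,0,0,0,2,0,0,0,0,0,3,0,0,0,0,0,4,0,0,0,0,0,5,0,0,0,0,0,5,0,0,0,0],
)

```text
time_s: 31.12
position: [0.6396, -0.1389, 0.0933]
tcp_rot: [[-0.997, -0.0, 0.079], [-0.079, 0.0, -0.997], [0.0, -1.0, -0.0]]
force: [-0.2, -0.1, -1.7]
opening: 0.274
```

Call:
jog_arm(
  motion=[0,1,0,0,0,0,0,2,0,0,0,0,0,3,0,0,0,0,0,4,0,0,0,0,0,4,0,0,0,0],
)

```text
time_s: 31.75
position: [0.6396, -0.1389, 0.0893]
tcp_rot: [[-0.997, -0.0, 0.079], [-0.079, 0.0, -0.997], [0.0, -1.0, -0.0]]
force: [0.0, -0.6, -2.9]
opening: 0.27
```

Call:
jog_arm(
  motion=[0,0.5,0,0,0,0,0,1,0,0,0,0,0,1,0,0,0,0],
)

```text
time_s: 32.12
position: [0.6396, -0.1389, 0.0884]
tcp_rot: [[-0.997, -0.0, 0.079], [-0.079, 0.0, -0.997], [0.0, -1.0, -0.0]]
force: [0.5, 0.2, -2.2]
opening: 0.267
```

Call:
jog_arm(
  motion=[0,0.5,0,0,0,0,0,1,0,0,0,0,0,1,0,0,0,0],
)

```text
time_s: 32.5
position: [0.6396, -0.1389, 0.0874]
tcp_rot: [[-0.997, -0.0, 0.079], [-0.079, 0.0, -0.997], [0.0, -1.0, -0.0]]
force: [0.0, -0.1, -1.3]
opening: 0.269
```

Call:
jog_arm(
  motion=[0,0.5,0,0,0,0,0,1,0,0,0,0,0,1,0,0,0,0],
)

```text
time_s: 32.88
position: [0.6397, -0.1389, 0.0871]
tcp_rot: [[-0.997, 0.0, 0.079], [-0.079, -0.0, -0.997], [-0.0, -1.0, 0.0]]
force: [-1.9, 0.8, 3.9]
opening: 0.27
```

It makes contact at TCP z 0.0871, which is exactly the expected seated height. I'll release and rise.

Call:
jog_arm(
  motion=[0,0,0,0,0,0,0,0,0,0,0,0,0,0,0,0,0,0,0,0,0,0,0,0,0,0,0,0,0,0],
  gripper=0.55,
)

```text
time_s: 33.5
position: [0.6397, -0.1389, 0.0864]
tcp_rot: [[-0.997, -0.0, 0.079], [-0.079, 0.0, -0.997], [0.0, -1.0, -0.0]]
force: [-0.6, 0.5, 0.2]
opening: 0.544
```

Call:
jog_arm(
  motion=[0,-5,0,0,0,0,0,-15,0,0,0,0,0,-40,0,0,0,0,0,-80,0,0,0,0,0,-130,0,0,0,0,30,-180,0,0,0,0,80,-200,0,0,0,0,130,-200,0,0,0,0,130,-200,0,0,0,0,130,-200,0,0,0,0],
)

```text
time_s: 34.75
position: [0.5109, -0.1496, 0.2875]
tcp_rot: [[-0.997, 0.003, 0.079], [-0.079, -0.001, -0.997], [-0.003, -1.0, 0.001]]
force: [0.2, -0.4, 0.1]
opening: 0.55
```

```bash
python3 - <<'E'
from h import *
import cv2
s=bot.read_state(); print(s["time_s"],s["position"],s["force"],s["opening"])
im,d=bot.capture("wrist"); np.savez("pics/w14.npz",im=im,p=s["position"],R=s["tcp_rot"]); cv2.imwrite("pics/w14.png",im[:,:,::-1])
im,d=bot.capture("scene"); cv2.imwrite("pics/s14.png",cv2.resize(im[150:310,190:430,::-1],None,fx=3.3,fy=3.3,interpolation=cv2.INTER_CUBIC))
im,d=bot.capture("top"); np.savez("pics/t14.npz",im=im,d=d);cv2.imwrite("pics/t14.png",cv2.resize(im[90:270,190:430,::-1],None,fx=3.3,fy=3.3,interpolation=cv2.INTER_CUBIC))
E
```

```text
34.75 [ 0.5109 -0.1496  0.2875] [ 0.218  -0.4091  0.0776] 0.5495576610341033
```

View pics/w14.png

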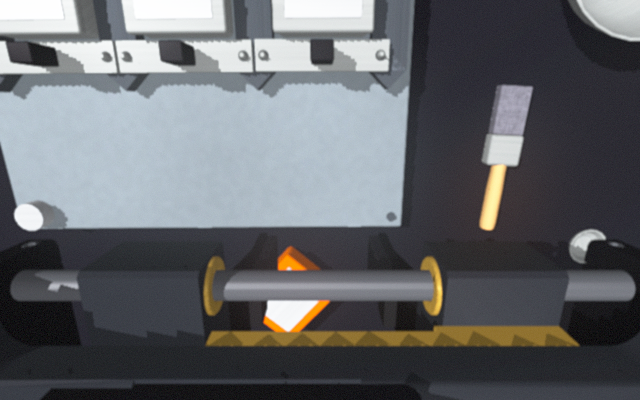

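View pics/s14.png

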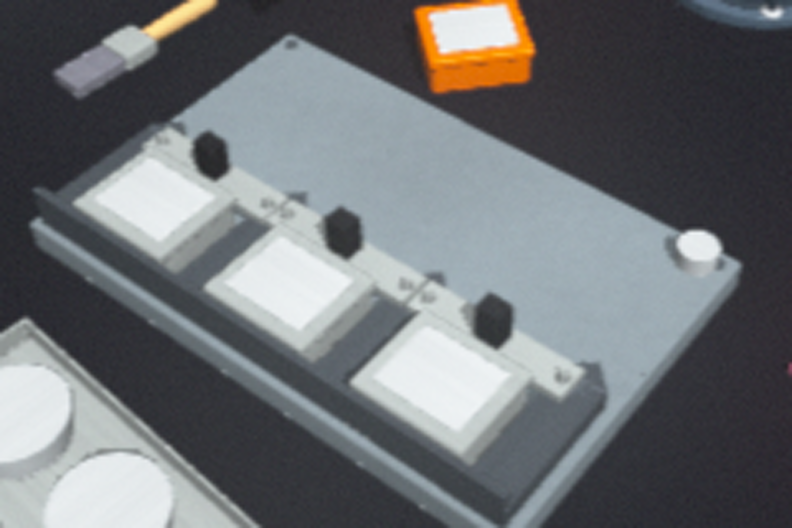

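View pics/t14.png

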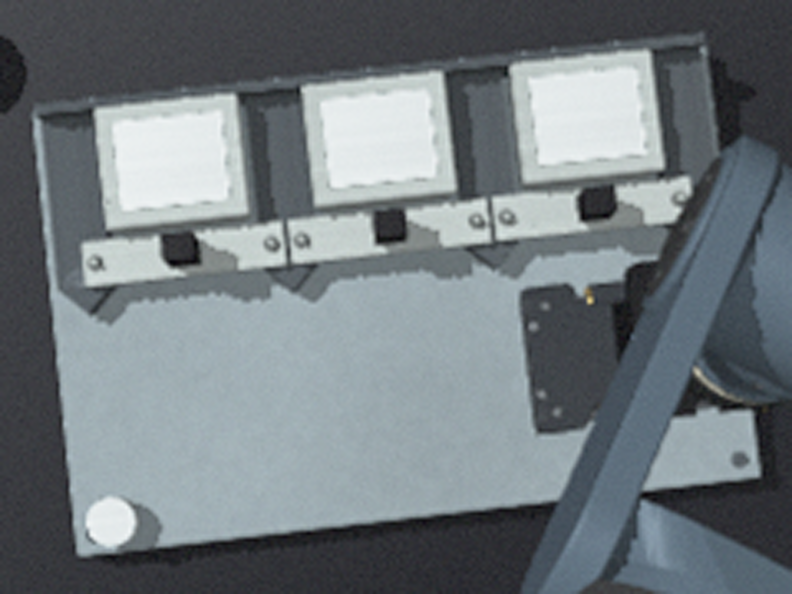

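All three views agree. Both pins poke through the new bar, in line with its neighbours. The box keeps the same one-bay spacing (about 208, -22 px) as the loaded boxes. The tin, the look-alikes and the other bars haven't moved.

```bash
python3 - <<'E'
from rig import bot
print(bot.hand_in())
E
```

```text
the job is handed in; nothing more can be done
None
```

The waiting steel box is fully home in the empty right bay (bay2), and the spare bar rests flush over that bay's two pins. I handed the job in at about 35 s of the 72 s allowed.

- **Box:** I slid it sideways and then in with two-finger pushes, without gripping it. It stopped against the backstop as the push force rose from about 5 N to 10 N. The final pictures show it level and at the same spacing as the loaded boxes.
- **Bar:** I picked it up by its grip block and lowered it until it touched at the expected seated height (TCP z 87.1 mm). I then let go and moved the arm clear. Both pins show through the holes, in line with the neighbouring bars.
- **Left alone:** The loaded boxes, their bars, the tin and the orange look-alike look unmoved in the final pictures. The pink bar was mostly out of view in those; I never touched it.

**Disagreements:** The top and wrist cameras differed by about 2.6 mm on where the pins were in x. I used the wrist reading, and the bar went on with no contact force until it seated. The force sensor also read about 4 N upward while I pushed the box. I couldn't explain that, but the box stayed flat in every picture.

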